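Show what goes where: point out the waiting vial and its empty seat

TASK

Show, by pointing only, how the vial tray is to be completed. First point down with the fingertips at the one capped vial that stands in front on the desk among the small parts to the right of the tray (not the ones beside the bottles at the back), a few centimetres above the middle of its cap, and stay there for about two seconds; then go up and across, point in the same way at the middle of the one empty seat in the tray, stay there for about two seconds and finish still pointing at it. Touch and move nothing, and do not come down over any of the vials already in the tray.

Things in the scene. Friction and masses are not known exactly. Their poses are not given: they have to be found in the camera images.
- waiting_vial: The vial to be pointed at first: a clear glass screw-cap vial with a white cap, 28 mm in diameter and 58 mm tall, the only one standing on the desk among the small parts to the right of the tray (any vial beside the bottles at the back of the desk is scenery). Origin at the centre of its underside, z up. It is loose and light.
- waiting_vial_top (a point): The centre of the top of the waiting vial's cap, 58 mm above its origin and the desk.
- empty_seat (a point): The middle of the mouth of the empty seat, 36 mm above the desk: an upright round bore 31 mm wide and 24 mm deep in the top of one of the tray's four black blocks, the only one without a vial. It may be at any place in the row. The neighbouring vials rise to 70 mm above the desk and their glass begins about 43 mm from the middle of this seat.
- tray: The fixed vial tray: an aluminium base plate 70 x 250 x 6 mm with four fixed black blocks, each 50 x 50 x 30 mm with one seat, in a row along its y axis, 58 mm apart (middles at y = -87, -29, 29 and 87 mm). Three hold vials. Origin at the centre of the plate's underside, z up; it may stand turned by up to 20 degrees.
- loaded_vial_1: A vial already in the tray, like the waiting one (white cap, 28 mm in diameter, 58 mm tall), standing in a block's seat 12 mm above the desk, its cap 70 mm above the desk. Origin at the centre of its underside, z up. Not to be pointed at or touched.
- loaded_vial_2: A vial already in the tray, like the waiting one (white cap, 28 mm in diameter, 58 mm tall), standing in a block's seat 12 mm above the desk, its cap 70 mm above the desk. Origin at the centre of its underside, z up. Not to be pointed at or touched.
- loaded_vial_3: A vial already in the tray, like the waiting one (white cap, 28 mm in diameter, 58 mm tall), standing in a block's seat 12 mm above the desk, its cap 70 mm above the desk. Origin at the centre of its underside, z up. Not to be pointed at or touched.
- stopper: Bystander, leave alone. Tapered rubber stopper, 22 mm across, 20 mm tall, standing on the desk. Origin at the centre of its underside.
- sample_cup: Bystander, leave alone. Small clear open sample cup, up to 58 mm across, 56 mm tall, standing on the desk. Origin at the centre of its underside.
- bottle_cap: Bystander, leave alone. Loose white bottle cap, upside down on the desk, 32 mm across, 14 mm tall. Origin at the centre of its underside.
- tube_union: Bystander, leave alone. Small white tube union with hexagons, 18 x 38 x 15 mm, lying on the desk. Origin at the centre of its underside.
- memory_stick: Bystander, leave alone. Memory stick 16 x 51 x 8 mm, lying on the desk. Origin at the centre of its underside.

How it is judged:
By the outcome, as a careful person would: the job done as asked, in the order asked, and still so for the second after the job is handed in, with the robot touching nothing.
It also fails if it takes over 37 s, if anything falls off the work surface, if the arm or the gripper's body presses on something with over 40 N, if the wrist force passes 120 N, or if a joint passes its speed limit or range.

ROBOT

A 6-joint arm with a two-finger parallel gripper is mounted at the origin on a cart in front of the work surface, level with it; the furniture and walls round the work are solid. World frame = base frame: x ahead of the robot, y to its left, z up, the work surface at z = 0. Lengths are in m, angles in rad, forces in N, time in s.
With the tool pointing down it reaches from about 0.35 to 0.875 m from the base axis. Payload 4.2 kg.
Tool frame: the origin (TCP) lies between the finger pads; the fingertips stand robot.tcp_to_tips ahead of it and the grasp point (between the pads) is the TCP (robot.tcp_to_tips is the distance from the TCP to the fingertips, in m); z points along the fingers, y is the direction in which the jaws open and shut (so a half turn about z gives the same grasp; the last joint's range is limited). The gripper opens to 85 mm and grips with 20 to 120 N. Pads are 22 mm wide; open, the fingers measure 114 mm over their backs; the gripper's body (76 mm by 85 mm) begins 54 mm behind the grasp point. The pads swing forward as they close: fully open they stand 13 mm farther back than shut.
Start: joints at [-0.879, 0.385, 0.008, 0, -1.194, -0.259], TCP at [0.262, -0.567, 0.25] pointing down, gripper open.
Joint ranges: [-3.14, 3.14], [-1.21, 2.06], [-1.07, 1.41], [-3.16, 2.05], [-2.99, -0.16], [-3.1, 3.1]. Speed limits (rad/s): [2.79, 2.79, 3.14, 3.14, 3.14, 3.14].

INTERFACE

Orientations are given as a rotation vector (axis times angle).
In Python, from cell import robot gives the robot as it stands. The module is installed in compiled form; this text tells all that it offers.
- The arm moves only by the tool drive_tool, never from a script. Its argument "rows" is a list that holds one entry, the list of rows, each a list of 5 numbers: the shift along the tool's x, y, z in mm, then the turn about the tool's z in degrees, then the closure in counts, from 0 (fully open) to 255 (shut). In form: [[[x, y, z, turn, hand], ...]]. A call has 1 to 5 rows; each row shifts and turns the pose as measured when the row begins, along the tool's axes as they then stand; what a row does not reach is not made up. A row lasts 1/10 s, in which the tool goes at most 50 mm and 8.59 degrees, less where a joint would pass 70% of its speed; a pose out of reach is approached as far as the arm can. A call with a gripper value outside its range is refused whole. The fingers move at their own pace and stop on an object; "grip_force" is the grip in N (left out, the last holds). Time passes only in rows, so rows that do not move let the fingers close. It gives the time, the measured TCP pose, the force and the opening at its end, in the units of the state.
- robot.observe(): the state, without advancing time (a new reading comes with each control period).
- robot.capture(name): name is "side" or "top"; returns a dict with "color" (420x560x3 uint8, blue, green, red), "camera_matrix" (3x3 intrinsics, pixels), "R" (3x3) and "t" (3): a world point X has camera coordinates R X + t. Camera axes: x right, y down, z forward; pixel columns grow to the right and rows downward; lengths in m; the calibration is good to about 2 mm. A picture is of the moment at which its call begins. There is no depth.
- robot.sign_off(): hands the job in, once; it reports no verdict.
The state is a dict: "clock": time; "qpos": joint angles; "qd": joint speeds; "tau": joint torques, N m; "position": TCP position; "tool_rot": TCP orientation; "force": force on the tool from outside, world axes, zero at the start; "torque": the same for the moment, N m; "width": finger opening in m.
Only numpy, scipy, OpenCV 4.12 (cv2) and the standard library are available. Lean on these libraries where they do the work, as an engineer would, in place of code of your own. Each camera call takes 0.05 s, during which the arm holds its last target. There are 200 camera calls.

## Working session

There is one attempt and no reset: what is moved stays moved. The work goes in short steps, Python scripts to look and compute and a tool call to move; the robot and the scene stay as the last step left them, time stands still between calls to the robot, and variables do not carry over. Pictures are saved under pics/ and viewed, about 8 in all and at most 12, crops included, and the job is handed in when it is done.

Besides the shell and the picture viewer there is one more tool, called after ">>>" as name([rows], argument=value, ...), one row to a line, values as JSON. drive_tool: Moves the arm, as the interface text tells. Its arguments: {"type":"object","properties":{"rows":{"type":"array","items":{"type":"array","items":{"type":"array","items":{"type":"number"}}}},"grip_force":{"type":"number"}},"required":["rows"]}

```bash
mkdir -p pics
cat > h.py <<'E'
import numpy as np,cv2
from cell import robot
def cap(n,f):
    c=robot.capture(n); cv2.imwrite(f'pics/{f}.png',c['color']); np.savez(f'pics/{f}.npz',**{k:np.array(v) for k,v in c.items()}); return c
def ray(c,u,v,z):
    d=c['R'].T@np.linalg.inv(c['camera_matrix'])@np.array([u,v,1.]); o=-c['R'].T@c['t']
    return o+d*(z-o[2])/d[2]
def proj(c,X):
    p=c['camera_matrix']@(c['R']@np.array(X)+c['t']); return p[:2]/p[2]
E
python3 - <<'E'
from h import *
s=robot.observe();print(s['clock'],s['position'],s['tool_rot'],s['width'],robot.tcp_to_tips)
for n in('top','side'):
    c=cap(n,n+'0');print(n,-c['R'].T@c['t'],c['R'][2])
E
```

```text
0.0 [ 0.2619373  -0.5668587   0.24922435] [ 0.67413381 -3.067854   -0.00331112] 0.08556371746420698 0.019
top [ 0.3264883  -0.02460875  1.28589596] [ 0.15412629  0.00277602 -0.98804726]
side [0.4673438  0.88652413 0.68936063] [ 0.0674178  -0.81839427 -0.57068875]
```

View pics/top0.png

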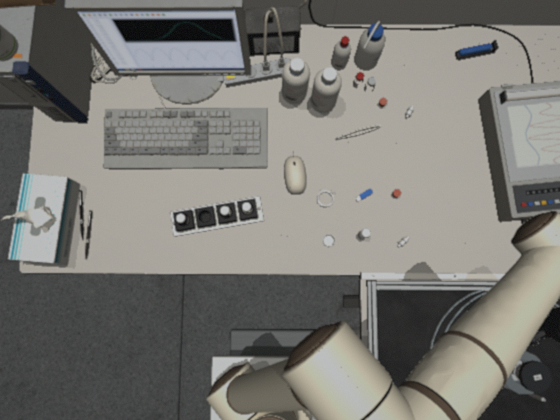

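View pics/side0.png

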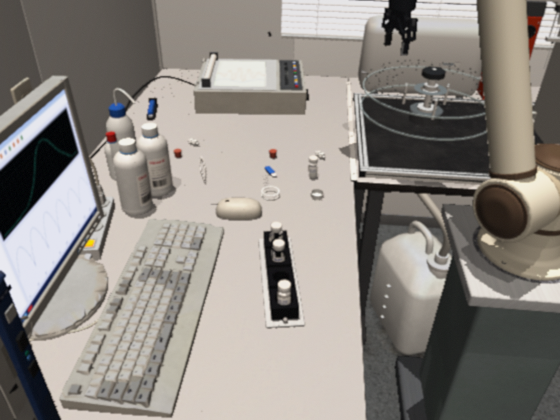

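The top view shows the tray at about (217,215) with its second seat from the left empty (206,216). The candidate vial is at (365,235), with the bottle cap at (328,240) and the cup at (325,199). In the side view the vial is at (313,165). I'll enlarge both.

Run:
```python
import cv2,numpy as np
t=cv2.imread('pics/top0.png');s=cv2.imread('pics/side0.png')
a=cv2.resize(t[190:250,165:265],(800,480),interpolation=cv2.INTER_CUBIC)[:300*2]
r=lambda im,f:cv2.resize(im,None,fx=f,fy=f,interpolation=cv2.INTER_CUBIC)
A=r(t[195:245,168:268],4);B=r(t[185:255,310:410],4)   # 400x200,400x280
C=r(s[210:330,255:310],2.5);D=r(s[140:210,255:330],4)
o=np.zeros((600,800,3),np.uint8)
for im,y,x in((A,0,0),(B,0,400),(C,300,0),(D,300,400)): o[y:y+im.shape[0],x:x+im.shape[1]]=im
cv2.imwrite('pics/crop0.png',o)
```

```text
(no output)
```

View pics/crop0.png

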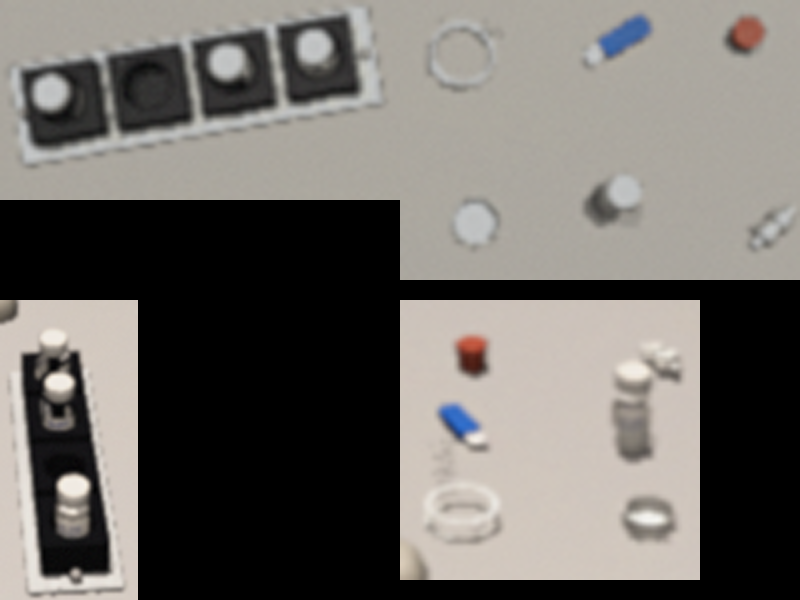

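The crops confirm it: the waiting vial's cap is near (366,233) in top and (313,157) in side. The empty seat is the second block from the left in top, near (205,216). Next I measure with masks.

Run:
```python
from h import *
T=dict(np.load('pics/top0.npz'));S=dict(np.load('pics/side0.npz'))
def blobs(c,x0,x1,y0,y1,lo,hi,amin,f=4):
    g=cv2.resize(c['color'][y0:y1,x0:x1],None,fx=f,fy=f,interpolation=cv2.INTER_CUBIC).max(2)
    m=cv2.inRange(g,lo,hi);n,l,st,ce=cv2.connectedComponentsWithStats(m)
    return [((ce[i]+.5)/f-.5+[x0,y0],st[i][4]/f/f,st[i][2:4]/f) for i in range(1,n) if st[i][4]>amin*f*f]
print('waiting')
for b in blobs(T,350,380,222,250,200,255,8): print(b, ray(T,*b[0],.058))
print('side')
for b in blobs(S,300,316,150,176,215,255,5): print(b, ray(S,*b[0],.058))
print('side hint',ray(S,313.0,157.3,.058))
print('loaded')
for b in blobs(T,172,256,200,232,205,255,12): print(b, ray(T,*b[0],.07))
print('blocks')
g=cv2.resize(T['color'][190:245,165:270],None,fx=4,fy=4,interpolation=cv2.INTER_CUBIC).max(2)
for th in (35,45,60):
  for b in blobs(T,165,270,190,245,0,th,20): print(th,b, ray(T,*b[0],.036))
```

```text
waiting
side
(array([312.32162921, 156.86151685]), np.float64(27.8125), array([7., 5.])) [ 0.47634451 -0.24202777  0.058     ]
side hint [ 0.47451866 -0.23994761  0.058     ]
loaded
blocks
35 (array([202.1584672 , 213.52426372]), np.float64(46.6875), array([11.25, 11.  ])) [0.52736977 0.19105706 0.036     ]
35 (array([182.91368195, 223.57055874]), np.float64(21.8125), array([8.25, 5.75])) [0.49980993 0.24160538 0.036     ]
45 (array([225.96451823, 214.68815104]), np.float64(48.0), array([15.5 , 12.25])) [0.5246625  0.12712993 0.036     ]
45 (array([202.59104527, 214.10019973]), np.float64(93.875), array([14.5, 14.5])) [0.52581416 0.18984513 0.036     ]
45 (array([185.48378818, 222.45850025]), np.float64(124.8125), array([19.  , 19.75])) [0.5028602  0.23484977 0.036     ]
45 (array([248.41718362, 217.54807692]), np.float64(25.1875), array([16.25,  4.25])) [0.51733586 0.06680577 0.036     ]
45 (array([227.29087678, 221.16232227]), np.float64(26.375), array([16.75,  4.25])) [0.50715668 0.12313659 0.036     ]
45 (array([206.14698364, 224.73185072]), np.float64(30.5625), array([17.  ,  4.75])) [0.49712043 0.17939254 0.036     ]
60 (array([247.53399967, 211.06452827]), np.float64(186.8125), array([19.  , 20.75])) [0.53491707 0.06949386 0.036     ]
60 (array([226.8379269 , 214.75861294]), np.float64(208.625), array([19.75, 20.25])) [0.5244879  0.12478379 0.036     ]
60 (array([205.15476422, 216.91874513]), np.float64(320.75), array([20. , 20.5])) [0.51821831 0.18272398 0.036     ]
60 (array([185.69165327, 222.01587621]), np.float64(233.25), array([19.75, 20.75])) [0.50405936 0.23433991 0.036     ]
```

Run:
```python
from h import *
T=dict(np.load('pics/top0.npz'));S=dict(np.load('pics/side0.npz'))
def blobs(c,x0,x1,y0,y1,lo,hi,amin,f=4):
    g=cv2.resize(c['color'][y0:y1,x0:x1],None,fx=f,fy=f,interpolation=cv2.INTER_CUBIC).max(2)
    m=cv2.inRange(g,lo,hi);n,l,st,ce=cv2.connectedComponentsWithStats(m)
    return [((ce[i]+.5)/f-.5+[x0,y0],st[i][4]/f/f,st[i][2:4]/f) for i in range(1,n) if st[i][4]>amin*f*f]
print(T['color'][233,355:378].max(1))
for th in(182,190):
  for b in blobs(T,350,380,222,250,th,255,8): print('w',th,b, ray(T,*b[0],.058))
L=[]
for b in blobs(T,174,258,203,228,150,255,20): print('l',b, ray(T,*b[0],.07)); L.append(ray(T,*b[0],.07))
for p in blobs(S,255,310,215,325,190,255,15): print('s',p,ray(S,*p[0],.07))
```

```text
[172 168 142 100  82  98 128 171 194 195 193 193 194 193 188 176 171 172
 171 172 171 170 171]
w 182 (array([365.86292835, 232.22079439]), np.float64(40.125), array([7.25, 7.25])) [ 0.47732212 -0.24284116  0.058     ]
w 190 (array([365.74183673, 232.2627551 ]), np.float64(30.625), array([6.5, 6.5])) [ 0.4772093  -0.24252218  0.058     ]
l (array([215.93512965, 214.47765964]), np.float64(515.8125), array([84., 25.])) [0.51964202 0.14917359 0.07      ]
l (array([246.04851874, 206.30063482]), np.float64(51.6875), array([8.  , 7.75])) [0.5418455  0.07104989 0.07      ]
l (array([224.33723653, 209.92769321]), np.float64(53.375), array([8.25, 8.  ])) [0.53182823 0.12757237 0.07      ]
l (array([180.10065321, 217.57007126]), np.float64(52.625), array([8.25, 8.5 ])) [0.51082281 0.24231766 0.07      ]
s (array([283.71950214, 264.85794226]), np.float64(3412.125), array([ 55., 110.])) [0.51317958 0.1931811  0.07      ]
s (array([278.26910058, 242.63080271]), np.float64(64.625), array([11.  ,  7.75])) [0.52936532 0.12964337 0.07      ]
s (array([283.9387718 , 284.16878634]), np.float64(86.0), array([12.25,  9.  ])) [0.50842862 0.24391542 0.07      ]
```

```bash
cat > go.py <<'E'
import sys
from h import *
from scipy.spatial.transform import Rotation as Ro
W=[.477,-.242]; E=[.521,.185]
def go(xy,z):
    s=robot.observe();R=Ro.from_rotvec(s['tool_rot']).as_matrix();p=s['position']
    d=np.array([*xy,z])-p
    print('t',s['clock'],'p',p.round(4),'w',round(s['width'],4),'z',R[:,2].round(3),'y',R[:,1].round(3),'tool mm',(R.T@d*1000).round(1),'F',np.round(s['force'],1))
if __name__=='__main__': go(W if sys.argv[1]=='W' else E,float(sys.argv[2]))
E
python3 go.py W .2
```

```text
t 0.1 p [ 0.262  -0.5669  0.2494] w 0.0857 z [-0.001  0.002 -1.   ] y [-0.419  0.908  0.002] tool mm [-331.5  204.7   49.7] F [ 0.5  0.5 -0.7]
```

>>> drive_tool([
  [[-38,24,0,0,255],[-38,24,0,0,255],[-38,24,0,0,255],[-38,24,0,0,255],[-38,24,0,0,255]],
], grip_force=20)

```text
clock: 0.6
position: [0.3844, -0.3761, 0.2453]
tool_rot: [0.656, -3.068, -0.011]
force: [1.3, 0.3, -0.6]
width: 0.0126
```

```bash
python3 go.py W .2
```

```text
t 0.6 p [ 0.3844 -0.3761  0.2453] w 0.0126 z [-0.006  0.006 -1.   ] y [-0.409  0.913  0.008] tool mm [-139.4   84.2   45.5] F [ 1.3  0.3 -0.6]
```

>>> drive_tool([
  [[-38,23,5,0,255],[-38,23,5,0,255],[-30,18,0,0,255],[-12,8,0,0,255],[0,0,0,0,255]],
])

```text
clock: 1.1
position: [0.4664, -0.252, 0.2336]
tool_rot: [0.666, -3.064, -0.014]
force: [-0.7, 0.1, -0.6]
width: 0.0002
```

```bash
python3 go.py W .15
```

```text
t 1.1 p [ 0.4664 -0.252   0.2336] w 0.0002 z [-0.008  0.007 -1.   ] y [-0.415  0.91   0.01 ] tool mm [-14.2   3.9  83.6] F [-0.7  0.1 -0.6]
```

>>> drive_tool([
  [[-12,4,20,0,255],[-4,0,25,0,255],[0,0,25,0,255],[0,0,14,0,255],[0,0,0,0,255]],
])

```text
clock: 1.6
position: [0.4777, -0.2425, 0.1468]
tool_rot: [0.664, -3.064, -0.014]
force: [-0.1, -1.0, 0.0]
width: -0.0002
```

Run:
```python
from go import *
go(W,.112)
t=cap('top','top1');s=cap('side','side1')
r=lambda im,f:cv2.resize(im,None,fx=f,fy=f,interpolation=cv2.INTER_CUBIC)
p=proj(s,[.477,-.242,.09]).astype(int);q=proj(t,[.477,-.242,.09]).astype(int)
c=lambda im,p:r(im[p[1]-50:p[1]+50,p[0]-50:p[0]+50],4)
cv2.imwrite('pics/c1.png',np.hstack([c(s['color'],p),c(t['color'],q)])); print(p,q)
```

```text
t 1.6 p [ 0.4777 -0.2425  0.1468] w -0.0002 z [-0.008  0.007 -1.   ] y [-0.414  0.91   0.01 ] tool mm [ 0.3  0.4 34.8] F [-0.1 -1.   0. ]
[312 145] [367 230]
```

View pics/c1.png

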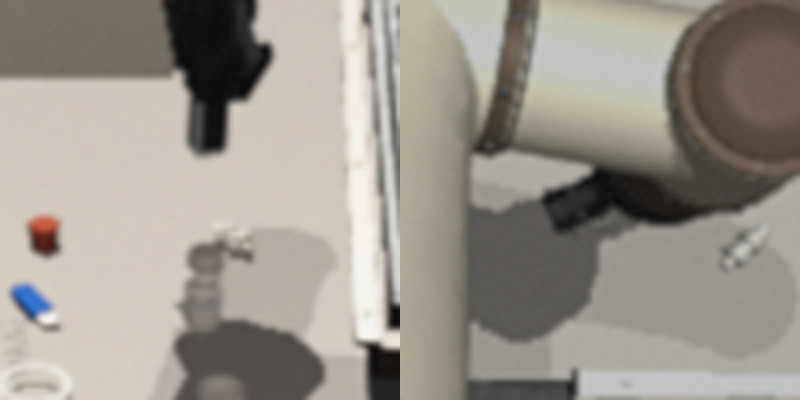

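Tips hang directly over the cap in the side view, at about (313,133). I'll check their height there before going lower.

Run:
```python
from h import *
s=dict(np.load('pics/side1.npz'))
for z in (.058,.11,.128,.14,.15): print(z,proj(s,[.4777,-.2425,z]))
```

```text
0.058 [311.80283078 156.74003496]
0.11 [312.9240321  138.66193042]
0.128 [313.32459297 132.20333894]
0.14 [313.59532594 127.83807569]
0.15 [313.823235  124.1632996]
```

Tips are at z≈0.128, as expected. Now I descend 36 mm and hold.

>>> drive_tool([
  [[0,0,15,0,255],[0,0,12,0,255],[0,0,7,0,255],[0,0,1,0,255],[0,0,0,0,255]],
])

```text
clock: 2.2
position: [0.4816, -0.2448, 0.1172]
tool_rot: [-0.664, 3.065, 0.003]
force: [0.5, 0.7, 0.2]
width: 0.0002
```

```bash
python3 go.py W .109
```

```text
t 2.2 p [ 0.4816 -0.2448  0.1172] w 0.0002 z [ 0.005  0.003 -1.   ] y [-0.414  0.91   0.001] tool mm [3.1 4.5 8.2] F [0.5 0.7 0.2]
```

>>> drive_tool([
  [[3,4,7,0,255],[0,0,0,0,255],[0,0,0,0,255],[0,0,0,0,255],[0,0,0,0,255]],
])

```text
clock: 2.7
position: [0.4776, -0.2423, 0.1111]
tool_rot: [-0.664, 3.062, 0.001]
force: [0.8, -0.6, -0.2]
width: -0.0002
```

```bash
python3 go.py W .109
```

```text
t 2.7 p [ 0.4776 -0.2423  0.1111] w -0.0002 z [ 0.008  0.002 -1.   ] y [-0.414  0.91  -0.001] tool mm [0.5 0.5 2.1] F [ 0.8 -0.6 -0.2]
```

>>> drive_tool([
  [[0,0,0,0,255],[0,0,0,0,255],[0,0,0,0,255],[0,0,0,0,255],[0,0,0,0,255]],
])

```text
clock: 3.2
position: [0.478, -0.2423, 0.1114]
tool_rot: [-0.665, 3.062, 0.0]
force: [0.4, -0.7, 1.1]
width: 0.0
```

>>> drive_tool([
  [[0,0,0,0,255],[0,0,0,0,255],[0,0,0,0,255],[0,0,0,0,255],[0,0,0,0,255]],
])

```text
clock: 3.7
position: [0.478, -0.2423, 0.1114]
tool_rot: [-0.664, 3.062, 0.0]
force: [0.5, -0.4, 0.1]
width: -0.0002
```

>>> drive_tool([
  [[0,0,0,0,255],[0,0,0,0,255],[0,0,0,0,255],[0,0,0,0,255],[0,0,0,0,255]],
])

```text
clock: 4.2
position: [0.478, -0.2423, 0.1114]
tool_rot: [-0.664, 3.062, 0.0]
force: [-0.2, 0.3, 1.0]
width: -0.0002
```

>>> drive_tool([
  [[0,0,0,0,255],[0,0,0,0,255],[0,0,0,0,255],[0,0,0,0,255],[0,0,0,0,255]],
])

```text
clock: 4.7
position: [0.478, -0.2424, 0.1114]
tool_rot: [-0.664, 3.062, 0.0]
force: [0.8, 0.2, -0.1]
width: 0.0003
```

>>> drive_tool([
  [[0,0,-25,0,255],[0,0,-40,0,255],[0,0,-40,0,255],[0,0,-15,0,255],[0,0,0,0,255]],
])

```text
clock: 5.2
position: [0.4762, -0.2426, 0.2344]
tool_rot: [-0.665, 3.066, 0.003]
force: [0.3, -0.2, -0.2]
width: 0.0002
```

```bash
python3 go.py E .22
```

```text
t 5.2 p [ 0.4762 -0.2426  0.2344] w 0.0002 z [ 0.004  0.003 -1.   ] y [-0.414  0.91   0.001] tool mm [-217.8  370.6   15.7] F [ 0.3 -0.2 -0.2]
```

>>> drive_tool([
  [[-24,40,0,0,255],[-24,40,0,0,255],[-24,40,0,0,255],[-24,40,0,0,255],[-24,40,0,0,255]],
])

```text
clock: 5.7
position: [0.5015, -0.0088, 0.2299]
tool_rot: [0.644, -3.073, -0.004]
force: [2.0, 0.1, -0.2]
width: 0.0001
```

```bash
python3 go.py E .22
```

```text
t 5.7 p [ 0.5015 -0.0088  0.2299] w 0.0001 z [-0.002  0.002 -1.   ] y [-0.402  0.916  0.003] tool mm [-95.7 169.7  10.3] F [ 2.   0.1 -0.2]
```

>>> drive_tool([
  [[-22,40,0,0,255],[-22,40,0,0,255],[-22,38,0,0,255],[-14,25,0,0,255],[-4,8,0,0,255]],
])

```text
clock: 6.2
position: [0.5144, 0.1737, 0.2225]
tool_rot: [0.65, -3.062, -0.001]
force: [0.2, -1.1, 0.1]
width: -0.0001
```

```bash
python3 go.py E .17
```

```text
t 6.2 p [0.5144 0.1737 0.2225] w -0.0001 z [-0.012 -0.002 -1.   ] y [-0.406  0.914  0.003] tool mm [-11.2   7.5  52.4] F [ 0.2 -1.1  0.1]
```

>>> drive_tool([
  [[-10,7,0,0,255],[0,0,0,0,255],[0,0,25,0,255],[0,0,20,0,255],[0,0,0,0,255]],
])

```text
clock: 6.7
position: [0.5198, 0.1816, 0.1737]
tool_rot: [0.645, -3.058, 0.001]
force: [-0.4, -0.3, 1.2]
width: 0.0001
```

Run:
```python
from go import *
go(E,.088)
t=cap('top','top2');s=cap('side','side2')
r=lambda im,f:cv2.resize(im,None,fx=f,fy=f,interpolation=cv2.INTER_CUBIC)
p=proj(s,[*E,.08]).astype(int);q=proj(t,[*E,.08]).astype(int)
c=lambda im,p:r(im[p[1]-60:p[1]+60,p[0]-50:p[0]+50],4)
cv2.imwrite('pics/c2.png',np.hstack([c(s['color'],p),c(t['color'],q)])); print(p,q,proj(s,[*E,.036]),proj(t,[*E,.036]))
```

```text
t 6.7 p [0.5198 0.1816 0.1737] w 0.0001 z [-0.016 -0.004 -1.   ] y [-0.404  0.915  0.003] tool mm [-3.8  2.4 85.7] F [-0.4 -0.3  1.2]
[280 257] [201 213] [279.60658184 275.09250605] [204.33912649 215.88681314]
```

View pics/c2.png

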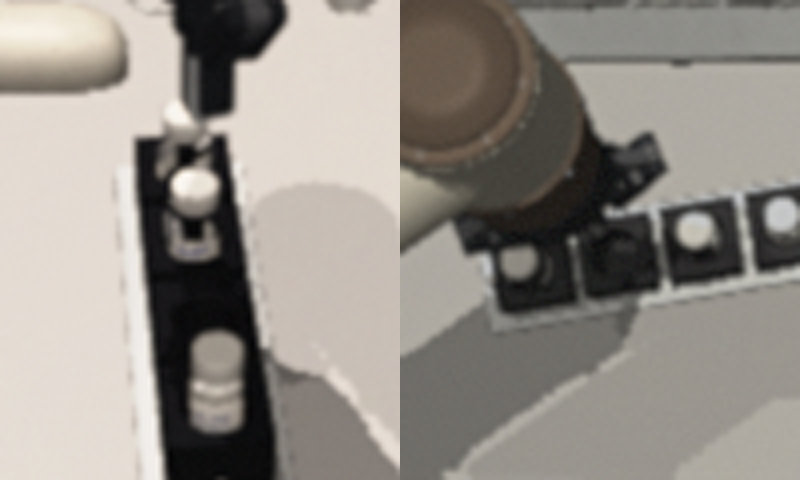

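In the top half the empty bore is at about crop (617,248), against a projected (613,251). That agrees to a pixel. Vials are untouched. I'll centre, then go straight down.

>>> drive_tool([
  [[-4,3,0,0,255],[-1,0,25,0,255],[-1,0,25,0,255],[0,0,14,0,255],[0,0,0,0,255]],
])

```text
clock: 7.3
position: [0.5308, 0.1894, 0.1181]
tool_rot: [-0.647, 3.07, 0.008]
force: [-0.2, -0.1, -0.4]
width: 0.0001
```

```bash
python3 go.py E .088
```

```text
t 7.3 p [0.5308 0.1894 0.1181] w 0.0001 z [ 0.003  0.006 -1.   ] y [-0.403  0.915  0.004] tool mm [10.9 -0.3 30. ] F [-0.2 -0.1 -0.4]
```

>>> drive_tool([
  [[11,0,0,0,255],[0,0,8,0,255],[0,0,8,0,255],[0,0,0,0,255],[0,0,0,0,255]],
])

```text
clock: 7.8
position: [0.5223, 0.1861, 0.1054]
tool_rot: [-0.646, 3.062, 0.012]
force: [0.5, 0.1, -0.3]
width: 0.0002
```

```bash
python3 go.py E .088
```

```text
t 7.8 p [0.5223 0.1861 0.1054] w 0.0002 z [ 0.01  0.01 -1.  ] y [-0.404  0.915  0.005] tool mm [ 1.8 -0.5 17.3] F [ 0.5  0.1 -0.3]
```

>>> drive_tool([
  [[2,0,10,0,255],[0,0,7,0,255],[0,0,0,0,255],[0,0,0,0,255],[0,0,0,0,255]],
])

```text
clock: 8.3
position: [0.5207, 0.1855, 0.0868]
tool_rot: [-0.646, 3.062, 0.012]
force: [-0.1, -0.4, 0.1]
width: -0.0002
```

Run:
```python
from go import *
go(E,.088)
t=cap('top','top3');s=cap('side','side3')
r=lambda im,f:cv2.resize(im,None,fx=f,fy=f,interpolation=cv2.INTER_CUBIC)
p=proj(s,[*E,.07]).astype(int);q=proj(t,[*E,.08]).astype(int)
c=lambda im,p:r(im[p[1]-60:p[1]+60,p[0]-50:p[0]+50],4)
cv2.imwrite('pics/c3.png',np.hstack([c(s['color'],p),c(t['color'],q)])); print(p,q,proj(s,[*E,.07]),proj(s,[*E,.036]))
```

```text
t 8.3 p [0.5207 0.1855 0.0868] w -0.0002 z [ 0.01  0.01 -1.  ] y [-0.404  0.915  0.005] tool mm [-0.  -0.6 -1.2] F [-0.1 -0.4  0.1]
[279 261] [201 213] [279.92396598 261.62410713] [279.60658184 275.09250605]
```

View pics/c3.png

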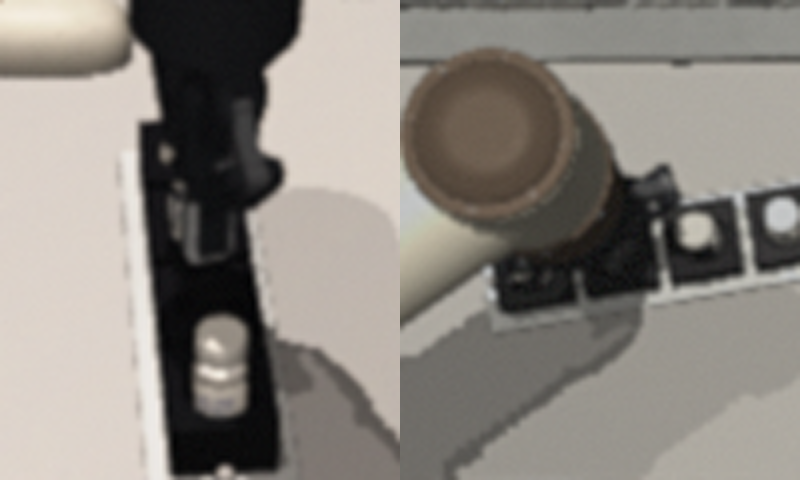

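The side view shows the fingertips at crop (207,255), just above the empty block between its neighbours, about 32 mm above the seat. The visible vials are upright. I hold here.

>>> drive_tool([
  [[0,0,0,0,255],[0,0,0,0,255],[0,0,0,0,255],[0,0,0,0,255],[0,0,0,0,255]],
])

```text
clock: 8.9
position: [0.5213, 0.1859, 0.0877]
tool_rot: [-0.646, 3.06, 0.013]
force: [-0.4, 0.5, -1.3]
width: -0.0
```

>>> drive_tool([
  [[0,0,0,0,255],[0,0,0,0,255],[0,0,0,0,255],[0,0,0,0,255],[0,0,0,0,255]],
])

```text
clock: 9.4
position: [0.5212, 0.1858, 0.0877]
tool_rot: [-0.646, 3.06, 0.013]
force: [0.8, -0.2, -0.8]
width: -0.0001
```

>>> drive_tool([
  [[0,0,0,0,255],[0,0,0,0,255],[0,0,0,0,255],[0,0,0,0,255],[0,0,0,0,255]],
])

```text
clock: 9.9
position: [0.5212, 0.1858, 0.0877]
tool_rot: [-0.646, 3.06, 0.013]
force: [-0.1, -0.8, -0.7]
width: -0.0001
```

>>> drive_tool([
  [[0,0,0,0,255],[0,0,0,0,255],[0,0,0,0,255],[0,0,0,0,255],[0,0,0,0,255]],
])

```text
clock: 10.4
position: [0.5212, 0.1858, 0.0877]
tool_rot: [-0.646, 3.06, 0.013]
force: [0.2, 0.3, 0.7]
width: 0.0
```

Run:
```python
from go import *
go(E,.088); print(robot.sign_off())
```

```text
t 10.4 p [0.5212 0.1858 0.0877] w 0.0 z [ 0.012  0.011 -1.   ] y [-0.404  0.915  0.005] tool mm [ 0.6 -0.7 -0.3] F [0.2 0.3 0.7]
the job is handed in; nothing more can be done
None
```

The pointing is done and handed in at 10.4 s. The arm finished still pointing at the empty seat.

- **Waiting vial:** with the fingers shut, I held about 34 mm above the middle of the cap, at (0.477, -0.242), for about 2 s. The measured position stayed within about 1 mm of that point.
- **Empty seat:** I rose, crossed at a tool height of about 0.22 m or more, and came down over the empty seat, second from the left in the top view, at (0.521, 0.185). I then held about 33 mm above its mouth for about 2 s.

**Last checks:**
- The tool was within 1 mm of the measured seat middle, and force readings stayed at noise level (about 2 N or less) throughout.
- The last pictures showed the visible tray vials standing. The arm hid some of the tray. I took no clear picture of the waiting vial after leaving it.
- While I was coming down over the seat, still above the height of the caps, the tool drifted about 11 mm sideways. I brought it back to centre before going lower.
- The middle of the seat's black block measured about 4 mm from the point I used. I kept the midpoint of the two neighbouring caps, because the block's visible side wall biases the block measurement.

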